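Wedge the stuck head cover off a lab pump, evenly

ROBOT

A 6-joint arm with a two-finger parallel gripper is mounted at the origin on the work surface. World frame = base frame: x ahead of the robot, y to its left, z up, the work surface at z = 0. Lengths are in m, angles in rad, forces in N, time in s.
With the tool pointing down it reaches from about 0.25 to 0.725 m from the base axis. Payload 9.7 kg.
Tool frame: the origin (TCP) lies at the very end of the fingers, on their centre line; the grasp point (between the pads) lies 19 mm behind it; z points along the fingers, y is the line along which they close (so a half turn about z gives the same grasp; the last joint's range is limited). The gripper opens to 85 mm and grips with 20 to 120 N. Pads are 22 mm wide; open, the fingers measure 114 mm over their backs; the gripper's body (76 mm by 85 mm) begins 54 mm behind the grasp point. The pads swing forward as they close: fully open they stand 13 mm farther back than shut.
Start: joints at [-1.252, 0.087, 0.176, 1.66, 0, 1.571], TCP at [0.172, -0.522, 0.231] pointing down, gripper open.
Joint ranges: [-3.13, 3.13], [-0.85, 1.81], [-1.15, 1.24], [-2.2, 2.28], [-1.44, 1.52], [-3.14, 3.14]. Speed limits (rad/s): [2.22, 2.22, 2.57, 3.14, 3.14, 3.14].

INTERFACE

Orientations are given as a unit quaternion [w, x, y, z].
In Python, from workcell import * gives the robot as it stands.
- The arm moves only by the tool step_arm, never from a script. Its argument "motion" is a list that holds one entry, the list of rows, each a list of 5 numbers: the shift along the tool's x, y, z in m, then the turn about the tool's z in rad, then the closure in counts, from 0 (fully open) to 255 (shut). A call has 1 to 10 rows; each row shifts and turns the commanded pose from where the row before left it, along the tool's axes as they then stand; what a row does not reach is not made up. A row lasts 1/8 s, in which the tool goes at most 62.5 mm and 10.7 degrees, less where a joint would pass 70% of its speed; a pose out of reach is approached as far as the arm can. A call is refused whole if a number of a shift passes 0.0625 or a number of a turn 0.188, either way. A call with a gripper value outside its range is refused whole. The fingers move at their own pace and stop on an object; the grip force is fixed at half the most. Time passes only in rows, so rows that do not move let the fingers close. It gives the time, the measured TCP pose, the force, the opening and the grip force at its end, in the units of the state.
- get_state(): the state, without advancing time (a new reading comes with each control period).
- capture(name): name is "scene" or "top" or "wrist"; returns the picture (400x640x3 uint8, red, green, blue); there is no depth.
- get_calibration(name): a dict with "fx", "fy", "cx", "cy" (pixels), "origin" and "orientation" of the camera in the world; the wrist camera has in their place "hand_eye" (4x4, takes a point from camera to tool coordinates, whose origin is the TCP and whose axes are the flange's). Camera axes: x right, y down, z forward; pixel columns grow to the right and rows downward; lengths in m; the calibration is good to about 2 mm. A picture is of the moment at which its call begins: read the wrist's pose just before it. get_calibration takes no time and is no camera call.
- hand_in(): hands the job in; it is judged then, once.
Trained networks look in the newest picture that a camera, given by its name, has taken for a name from the list of things; names that differ only in an ending like _2 or _b are one class to them, and where a whole thing is asked for, a point or a joint stands for the part that bears it (a point fixed in the world has none). Each returns a list of dicts, best first, with "p" (0 to 1); they miss things now and then, are a little off and sometimes report something else, mostly with a low value. They report only what shows in the picture. A call takes as long as a camera call.
- silhouettes(camera, label): "region" (400x640 bool, what is visible of it) and "point" ([row, column] in pixels, amid what is visible of it).
- landmark_of(camera, label): "point" ([row, column] in pixels: a listed point, or the origin of a listed thing).
The state is a dict: "time": time; "joint_positions": joint angles; "qvel": joint speeds; "tau": joint torques, N m; "tool_pos": TCP position; "tcp_rot": TCP orientation; "contact_force": force on the tool from outside, world axes, zero at the start; "moment": the same for the moment, N m; "opening": opening from 0.0 (shut) to 1.0 (fully open); "gripper_force": force on a finger pad.
Only numpy, scipy, OpenCV 4.12 (cv2) and the standard library are available. Lean on these libraries where they do the work, as an engineer would, in place of code of your own. Each camera call takes 0.05 s, during which the arm holds its last target. There are 200 camera calls.

TASK

The cover on the front of the bench pump's head is press-fitted and stuck. Take the plastic wedge from its white stand and press it gently down into the pry slots at the left and right ends of the seam, a little at a time and alternating sides, until both ends of the cover stand at least 6 mm off the head, never letting one end get more than 4 mm ahead of the other. Then hang the wedge back upright in the middle slot of its stand; touch the pump with nothing but the wedge, never press hard on it (stay below 50 N), and leave the glassware and the dish where they stand.

Things in the scene. Friction and masses are not known exactly. Their poses are not given: they have to be found in the camera images.
- pump: The pump, fixed. Origin on the bench mid-width at the NOMINAL seam; x points from cover to head and motor (away from the robot), y left, z up. Dark base plate 205 x 130 x 12 mm (x -37 to 168); on it the aluminium head, 114 mm wide, 70 deep, top 100 mm up. The head with its cover is clamped up to 14 mm off nominal along x, never measured: find it by touch or sight
- cover_front (a point): NOMINAL middle of the upper front edge of the grey cover plate (as off along x as the head is): 20 mm before the seam, 100 mm above the bench. The cover is 20 mm thick (x), 114 mm wide (y), 22 to 100 mm above the bench, front face flat (bolt marks stand out 1 mm below 85 mm height and beyond 35 mm from the middle). It can only slide off towards -x; pushed towards +x at the start it is solid
- slot_left (a point): NOMINAL point on the seam at the top over the left pry slot, y = +40 mm, 100 mm above the bench (as off along x as the head is). The slot lies between the head's face (x = 0 here) and a recess in the cover (x = -3.5 mm while the cover is home), spans 24 to 57 mm from the pump's middle, is 45 mm deep and open on top; both upper edges have 1.5 mm chamfers
- slot_right (a point): the same for the right pry slot, y = -40 mm. Each end of the cover is held by its own tight dowel in line with its slot (y = +40 and -40 mm): it resists with about 11 N plus 150 N per m/s and does not spring back, so an end stays where the wedge has moved it
- end_left (a joint): how far the cover's left end (y = +40 mm of the pump) stands off the head, m: 0 fully home, 0.012 at most
- end_right (a joint): how far the cover's right end (y = -40 mm of the pump) stands off the head, m: 0 fully home, 0.012 at most
- cover (a joint): how far the cover is cocked about the vertical, rad: 0 even, positive when the left end is ahead (0.05 rad = 4 mm between the ends)
- wedge: Slick grey plastic wedge, 60 g, blade down. Origin: centre of its collar's underside. Collar 21 x 34 x 6 mm (x, y, z). Handle above it 13 mm (x) x 30 mm (y), top at z = 48 mm. Blade 22 mm wide (y), tip at z = -44 mm; flat upright back at x = +6.5 mm, front sloped: 2 mm thick at the tip, 13 mm at the collar. In use its back faces the pump's head (wedge x along pump x)
- stand: White tool stand, 90 x 166 x 60 mm, fixed. Origin: centre of its underside. In the middle of its top is a slot 17.5 x 28.5 mm (x, y), through which the blade hangs, the collar resting on the top: the wedge's origin is then 60 mm straight above the stand's, axes parallel. Round holes of 18 mm lie 50 mm to either side (y)
- jar: small glass jar with a red lid, 52 mm wide, 62 mm high, loose; origin under its centre
- beaker: open glass beaker, 68 mm wide, 90 mm high, loose; origin under its centre
- dish: white dish, 70 mm wide, 16 mm high, loose; origin under its centre
- flask: conical glass flask, 76 mm wide, 110 mm high, loose; origin under its centre
- reagent: brown glass bottle with a white cap, 60 mm wide, 120 mm high, loose; origin under its centre

How it is judged:
On the way, in this order (a step that is already met when the one before it is completed fails the run):
1. both ends of the cover have been started, 1.5 mm or more off the head (value of joint each of end_left, end_right above 0.0015 m), for 0.1 s.
2. both ends stand at least 6 mm off (value of joint each of end_left, end_right above 0.006 m), for 0.2 s.
At the end, for the whole second after the job is handed in: Both ends of the cover stand at least 6 mm off the head, and the wedge hangs upright (within 7 degrees) and at rest in the middle slot of its stand, its collar on the stand's top (origin within 8 mm of the slot's centre and 57 to 64 mm up) (all of step 2 and horizontal distance between wedge and stand below 0.008 m and z of wedge in the frame of stand between 0.057 and 0.064 m and angle between wedge's own z axis and vertical below 0.12 rad and linear speed of wedge below 0.02 m/s); the robot touches nothing.
It fails at once if one end of the cover more than 4 mm ahead of the other (value of joint cover above 0.05 rad or value of joint cover below -0.05 rad).
It fails at once if the wedge pressed on the pump with more than 50 N (contact force between wedge and pump above 50 N).
It fails at once if the gripper touching the pump (contact force between any of the fingers, the arm and pump above 2 N).
It fails at once if glassware or dish moved by more than 20 mm (distance of any of jar, beaker, dish, flask, reagent from where it was at the start of the episode above 0.02 m).
It also fails if it takes over 67 s, if anything falls off the work surface, if the arm or the gripper's body presses on something with over 40 N, if the wrist force passes 120 N, or if a joint passes its speed limit or range.

## Working session

There is one attempt and no reset: what is moved stays moved. The work goes in short steps, Python scripts to look and compute and a tool call to move; the robot and the scene stay as the last step left them, time stands still between calls to the robot, and variables do not carry over. Pictures are saved under pics/ and viewed, at most 10 in all, crops included, and the job is handed in when it is done.

Besides the shell and the picture viewer there is one more tool, called as name(argument=value, ...), one argument or row to a line, values as JSON. step_arm: Moves the arm, as the interface text tells. Its arguments: {"type":"object","properties":{"motion":{"type":"array"}},"required":["motion"]}

```bash
mkdir -p pics; cat > h.py <<'E'
from workcell import *
import numpy as np, cv2
from scipy.spatial.transform import Rotation as R
def rot(q): return R.from_quat([q[1],q[2],q[3],q[0]]).as_matrix()
def campose(n,st=None):
    c=get_calibration(n)
    if 'hand_eye' in c:
        st=st or get_state(); H=np.array(c['hand_eye']); Rt=rot(st['tcp_rot'])
        return c,Rt@H[:3,:3],Rt@H[:3,3]+np.array(st['tool_pos'])
    o=c['orientation']; 
    return c,(rot(o) if np.size(o)==4 else np.array(o)),np.array(c['origin'])
def pix2w(n,rc,z,st=None):
    c,Rc,o=campose(n,st); d=Rc@np.array([(rc[1]-c['cx'])/c['fx'],(rc[0]-c['cy'])/c['fy'],1])
    return o+d*(z-o[2])/d[2]
def w2pix(n,p,st=None):
    c,Rc,o=campose(n,st); v=Rc.T@(np.array(p)-o); return np.array([c['cy']+c['fy']*v[1]/v[2],c['cx']+c['fx']*v[0]/v[2]])
def save(n,im): cv2.imwrite('pics/'+n+'.png',cv2.cvtColor(im,cv2.COLOR_RGB2BGR))
E
python3 - <<'E'
from h import *
np.set_printoptions(precision=4,suppress=True)
s=get_state(); print({k:np.round(v,4) for k,v in s.items()})
for n in ['scene','top']:
    im=capture(n); save(n+'0',im); c,Rc,o=campose(n); print(n,c['fx'],o,Rc[:,2])
    for l,z in [('pump',0),('cover_front',.1),('slot_left',.1),('slot_right',.1),('wedge',.06),('stand',0),('jar',0),('beaker',0),('dish',0),('flask',0),('reagent',0)]:
        r=landmark_of(n,l)
        for q in r[:2]: print(n,l,round(q['p'],2),np.round(q['point'],1),pix2w(n,q['point'],z)[:2])
E
```

```text
{'time': np.float64(0.0), 'joint_positions': array([-1.252 ,  0.0875,  0.1752,  1.6598, -0.    ,  1.5708]), 'qvel': array([-0.    ,  0.0004,  0.0019, -0.0015,  0.0008, -0.0003]), 'tau': array([  0.0022, -52.0384,  46.4808,   0.0162,   0.0002,  -0.    ]), 'tool_pos': array([ 0.1723, -0.5221,  0.2306]), 'tcp_rot': array([-0.0007,  0.9873,  0.1587, -0.0001]), 'contact_force': array([ 0.0557,  0.1317, -0.4658]), 'moment': array([-0.0115, -0.0218, -0.0283]), 'gripper_force': np.float64(0.0), 'opening': np.float64(0.999)}
scene 453.8016655241302 [ 1.2243 -0.6311  0.7015] [-0.6158  0.5696 -0.5443]
scene pump 0.81 [203.7 369.5] [0.5501 0.2015]
scene cover_front 0.82 [172.4 368.4] [0.5417 0.1938]
scene slot_left 0.76 [167.7 377.5] [0.5402 0.2322]
scene slot_right 0.63 [178.7 365. ] [0.5585 0.1621]
scene wedge 0.73 [253.8 237.5] [ 0.5539 -0.2363]
scene wedge 0.52 [169.  366.5] [0.4792 0.2592]
scene stand 0.82 [278.6 240. ] [ 0.566  -0.2431]
scene jar 0.61 [223.2 316. ] [0.5212 0.0254]
scene beaker 0.87 [248.2 336.8] [ 0.6305 -0.0053]
scene beaker 0.2 [223.8 315.3] [0.522  0.0222]
scene dish 0.55 [215.3 283.5] [ 0.438  -0.0168]
scene flask 0.97 [173.4 418.1] [0.5333 0.4459]
scene reagent 0.88 [303.3 158.3] [ 0.5171 -0.4126]
top 513.168843897608 [ 0.22   -0.0149  1.6298] [ 0.1954  0.0207 -0.9805]
top pump 0.6 [188.6 266. ] [0.5527 0.2004]
top cover_front 0.55 [188.  265.6] [0.5342 0.1884]
top slot_left 0.91 [186.4 249.6] [0.5408 0.2374]
top slot_right 0.86 [176.4 274.9] [0.5695 0.1596]
top wedge 0.68 [180.  406.2] [ 0.5531 -0.2459]
top stand 0.55 [186.1 402.6] [ 0.5461 -0.242 ]
top stand 0.18 [177.3 275.9] [0.5892 0.1678]
top jar 0.5 [194.7 327.6] [0.5259 0.0009]
top beaker 0.27 [186.7 250.1] [0.5607 0.2522]
top dish 0.84 [216.8 337.3] [ 0.4529 -0.0279]
top dish 0.63 [189.  268.4] [0.5511 0.1926]
top flask 0.85 [198.6 189.8] [0.5279 0.449 ]
top reagent 0.79 [192.8 456.3] [ 0.5184 -0.4124]
```

```bash
python3 - <<'E'
import cv2,numpy as np
a=cv2.imread('pics/scene0.png');b=cv2.imread('pics/top0.png')
x=cv2.resize(a[130:360,120:440],(800,575)); y=cv2.resize(b[130:260,160:480],(800,325))
cv2.imwrite('pics/s1.png',x);cv2.imwrite('pics/t1.png',y)
E
```

```text
(no output)
```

View pics/s1.png

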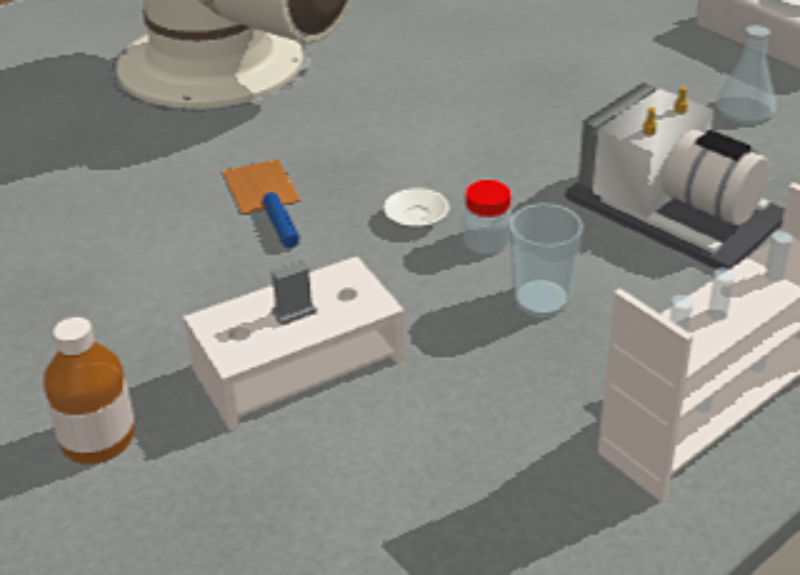

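View pics/t1.png

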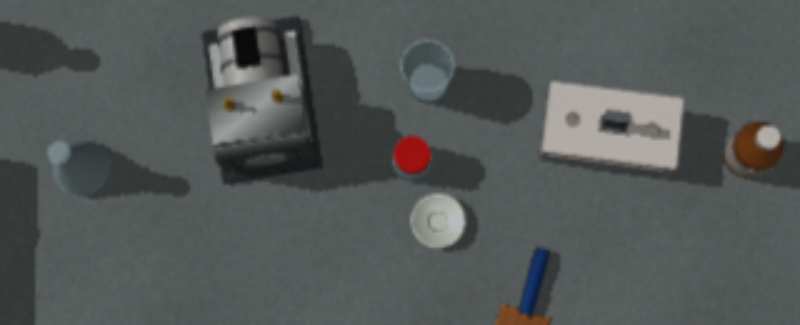

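The wedge stands in the white stand (crop about 290,290 in the scene view and 615,122 in the top view). The pump is at the left with a slight positive yaw, and the stand is yawed about -4°. The networks agree with this. Next I'll move over the stand and look closer.

step_arm(
  motion=[
    [[0.0563,-0.0178,-0.003,0,0],[0.0563,-0.0178,-0.003,0,0],[0.0563,-0.0178,-0.003,0,0],[0.0563,-0.0178,-0.003,0,0],[0.0563,-0.0178,-0.003,0,0],[0.0563,-0.0178,-0.003,0,0],[0.0563,-0.0178,-0.003,0,0],[0.0563,-0.0178,-0.003,0,0],[0,0,0,-0.18,0],[0,0,0,-0.18,0]],
  ],
)

```text
time: 2.45
tool_pos: [0.5562, -0.245, 0.2548]
tcp_rot: [-0.0, 0.942, 0.336, -0.0]
contact_force: [0.7, -0.1, -0.2]
opening: 1.001
gripper_force: 0.0
```

step_arm(
  motion=[
    [[0,0,0,-0.18,0],[0,0,0,-0.18,0],[0,0,0,-0.18,0],[0,0,0,-0.18,0],[0,0,0,-0.1,0],[0,0,0,0,0]],
  ],
)

```text
time: 3.2
tool_pos: [0.5555, -0.2459, 0.2552]
tcp_rot: [-0.0, 0.732, 0.681, -0.0]
contact_force: [-1.0, -0.9, -0.4]
opening: 1.004
gripper_force: 0.0
```

```bash
cat >> h.py <<'E'
np.set_printoptions(precision=4,suppress=True)
def tcp():
    s=get_state(); M=rot(s['tcp_rot']); return s,np.array(s['tool_pos']),M,np.arctan2(M[1,1],M[0,1])
def go(p,yaw):
    "shift in present tool axes to p, and turn so tool y points along yaw"
    s,t,M,y=tcp(); print('shift',M.T@(np.array(p)-t),'turn',-(yaw-y))
E
python3 - <<'E'
from h import *
s,t,M,y=tcp(); print(t,np.degrees(y),s['contact_force'])
print(np.array(get_calibration('wrist')['hand_eye']))
im=capture('wrist'); save('w1',im)
for l,z in [('wedge',.06),('stand',0)]:
    for q in landmark_of('wrist',l)[:2]: print(l,q['p'],q['point'],pix2w('wrist',q['point'],z,s))
for l,z in [('wedge',.108),('stand',.06)]:
    for q in silhouettes('wrist',l)[:1]:
        c,_=cv2.findContours(q['region'].astype(np.uint8),0,1); c=max(c,key=cv2.contourArea)
        b=cv2.boxPoints(cv2.minAreaRect(c)); print(l,q['p'],[pix2w('wrist',(v[1],v[0]),z,s)[:2] for v in b])
E
```

```text
[ 0.5555 -0.2459  0.2552] -4.170029463184638 [-0.9799 -0.8717 -0.3722]
[[ 0.0006 -0.9525 -0.3044  0.0783]
 [ 1.      0.0005  0.0003  0.0001]
 [-0.0002 -0.3044  0.9525 -0.142 ]
 [ 0.      0.      0.      1.    ]]
wedge 0.83 [169.2, 319.8] [ 0.5538 -0.2355  0.06  ]
stand 0.85 [160.0, 326.1] [ 0.5617 -0.236   0.    ]
wedge 0.93 [array([ 0.5456, -0.2506]), array([ 0.5516, -0.2125]), array([ 0.5685, -0.2151]), array([ 0.5631, -0.2533])]
stand 0.57 [array([ 0.4924, -0.3107]), array([ 0.5274, -0.1481]), array([ 0.6157, -0.1629]), array([ 0.5946, -0.3293])]
```

View pics/w1.png

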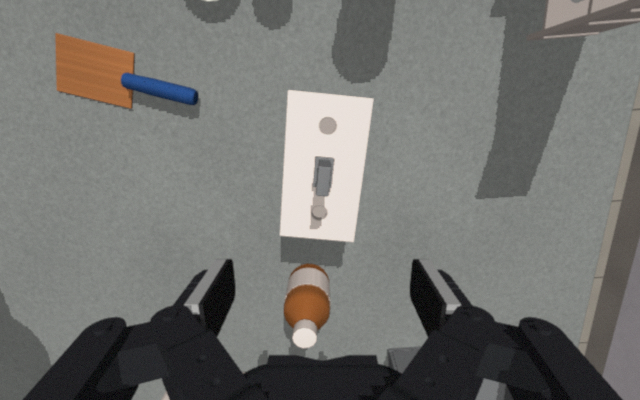

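The stand's top shows with corners at (col,row) 289,91 / 372,98 / 353,241 / 281,234, holes at 328,125 and 319,212, and the wedge handle near 323,177. I'll work out the poses from these.

```bash
python3 - <<'E'
from h import *
s,t,M,y=tcp()
W=lambda c,r,z:pix2w('wrist',(r,c),z,s)[:2]
P=[W(289,91,.06),W(372,98,.06),W(353,241,.06),W(281,234,.06)]; print(np.array(P),np.mean(P,0),[np.linalg.norm(P[i]-P[i-1]) for i in range(4)])
h=[W(328,125,.06),W(319,212,.06)]; print(h,np.mean(h,0),h[0]-h[1],np.degrees(np.arctan2(-(h[0]-h[1])[0],(h[0]-h[1])[1])))
im=cv2.imread('pics/w1.png'); cv2.imwrite('pics/w1c.png',cv2.resize(im[80:250,260:390],(520,680)[:2])[:600])
E
```

```text
[[ 0.528  -0.1508]
 [ 0.6142 -0.164 ]
 [ 0.5874 -0.3266]
 [ 0.5013 -0.3111]] [ 0.5577 -0.2381] [np.float64(0.16251359524122574), np.float64(0.08715180332192153), np.float64(0.16482130834607034), np.float64(0.08750900193580138)]
[array([ 0.5663, -0.1881]), array([ 0.5491, -0.2864])] [ 0.5577 -0.2373] [0.0172 0.0983] -9.917462907276116
```

View pics/w1c.png

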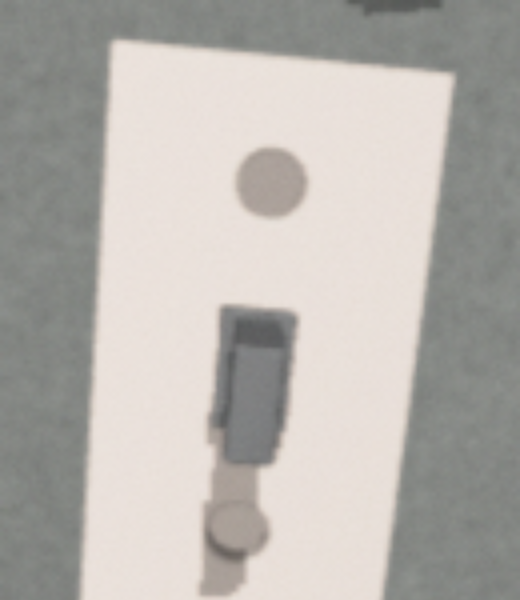

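```bash
python3 - <<'E'
from h import *
s,t,M,y=tcp()
print(pix2w('wrist',(180.9,323.6),.108,s))
go([.5577,-.2377,.12],np.radians(-9.3)); 
E
```

```text
[ 0.5577 -0.2378  0.108 ]
shift [0.0084 0.0016 0.1353] turn 0.08900764482000793
```

Both measurements agree. I'll turn, descend, stop 73 mm above the bench and close.

step_arm(
  motion=[
    [[0.0084,0.0016,0.035,0,0],[0,0,0.05,0.089,0],[0,0,0.05,0,0],[0,0,0.035,0,0],[0,0,0.012,0,0],[0,0,0,0,60],[0,0,0,0,120],[0,0,0,0,255],[0,0,0,0,255],[0,0,0,0,255]],
  ],
)

```text
time: 4.7
tool_pos: [0.558, -0.2378, 0.0742]
tcp_rot: [0.001, 0.762, 0.648, 0.0]
contact_force: [-1.3, 0.2, 5.5]
opening: 0.145
gripper_force: 59.6
```

step_arm(
  motion=[
    [[0,0,0,0,255],[0,0,0,0,255],[0,0,0,0,255]],
  ],
)

```text
time: 5.08
tool_pos: [0.558, -0.2378, 0.0742]
tcp_rot: [0.001, 0.762, 0.648, 0.0]
contact_force: [-0.7, -0.2, 6.2]
opening: 0.143
gripper_force: 59.7
```

```bash
python3 - <<'E'
from h import *
s,t,M,y=tcp(); print(t,np.degrees(y),s['contact_force'],s['opening']*85)
E
```

```text
[ 0.558  -0.2378  0.0742] -9.228271906814575 [-0.6579 -0.164   6.1563] 12.170652833422148
```

step_arm(
  motion=[
    [[0,0,-0.025,0,255],[0,0,-0.05,0,255],[0,0,-0.06,0,255],[0,0,-0.06,0,255],[0.025,-0.006,0,0,255],[0.05,-0.0104,0,0,255],[0.05,-0.0104,0,0,255],[0.05,-0.0104,0,0,255],[0.05,-0.0104,0,0,255],[0.05,-0.0104,0,0,255]],
  ],
)

```text
time: 6.32
tool_pos: [0.5441, 0.0447, 0.2681]
tcp_rot: [-0.0, 0.762, 0.648, -0.0]
contact_force: [1.3, 0.5, -0.5]
opening: 0.142
gripper_force: 59.0
```

step_arm(
  motion=[
    [[0.05,-0.0104,0,0,255],[0.05,-0.0104,0,0,255],[0.025,-0.004,0,-0.18,255],[0,0,0,-0.18,255],[0,0,0,0,255],[0,0,0,0,255]],
  ],
)

```text
time: 7.08
tool_pos: [0.5401, 0.1702, 0.2682]
tcp_rot: [-0.0, 0.635, 0.772, -0.0]
contact_force: [-0.1, 0.7, -0.3]
opening: 0.145
gripper_force: 58.9
```

```bash
python3 - <<'E'
from h import *
s,t,M,y=tcp(); print(t,np.degrees(y),s['contact_force'],s['opening']*85)
im=capture('wrist'); save('w2',im); P={}
for l,z in [('pump',0),('cover_front',.1),('slot_left',.1),('slot_right',.1)]:
    for q in landmark_of('wrist',l)[:1]: P[l]=pix2w('wrist',q['point'],z,s); print(l,q['p'],q['point'],P[l])
for l,z in [('wedge',.108)]:
    for q in landmark_of('wrist',l)[:1]: print(l,q['p'],q['point'])
print(w2pix('wrist',t-[0,0,.0142],s),w2pix('wrist',t-[0,0,.058],s))
d=P['slot_left']-P['slot_right']; print(d,np.degrees(np.arctan2(-d[0],d[1])))
E
```

```text
[0.5401 0.1702 0.2682] 11.14780030799079 [-0.0726  0.6623 -0.2628] 12.337020215900466
cover_front 0.56 [155.7, 324.5] [0.537  0.1997 0.1   ]
slot_left 0.83 [117.3, 343.5] [0.5479 0.2403 0.1   ]
slot_right 0.93 [196.7, 337.6] [0.5593 0.1596 0.1   ]
wedge 0.59 [252.7, 322.2]
[250.2962 321.7287] [222.1361 321.7734]
[-0.0113  0.0808  0.    ] 7.9924622060326
```

View pics/w2.png

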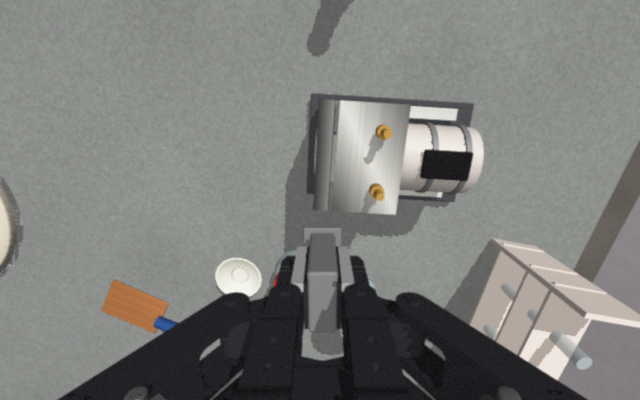

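The wedge is held straight. The cover and head show at cols 313–410, rows 97–215, with the seam near col 333. I'll zoom in on the seam.

```bash
python3 - <<'E'
import cv2
im=cv2.imread('pics/w2.png'); cv2.imwrite('pics/w2c.png',cv2.resize(im[85:225,300:420],None,fx=4.2,fy=4.2,interpolation=cv2.INTER_CUBIC))
E
```

```text
(no output)
```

View pics/w2c.png

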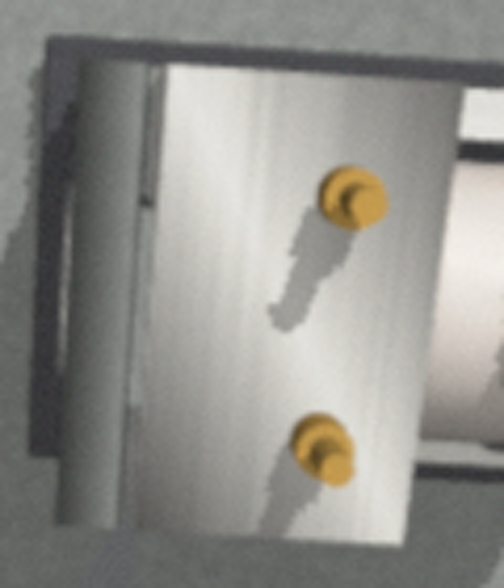

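```bash
python3 - <<'E'
from h import *
s,t,M,y=tcp()
W=lambda c,r:pix2w('wrist',(85+r/4.2,300+c/4.2),.1,s)[:2]
n=['FL','FR','BR','BL','slotLmid','slotRmid','slotLin','slotRin']
p=[W(*a) for a in [(82,60),(57,525),(405,546),(463,86),(152,133),(128,470),(146,205),(132,408)]]
for a,b in zip(n,p): print(a,b)
ya=lambda d:np.degrees(np.arctan2(-d[0],d[1])); xa=lambda d:np.degrees(np.arctan2(d[1],d[0]))
print('yaw',ya(p[0]-p[1]),ya(p[3]-p[2]),xa(p[3]-p[0]),xa(p[2]-p[1]),'sizes',[np.linalg.norm(p[i]-p[i-1]) for i in range(4)])
mid=(p[0]+p[1])/2; mb=(p[2]+p[3])/2; print('front mid',mid,'back mid',mb, 'slot sep',np.linalg.norm(p[4]-p[5]),ya(p[4]-p[5]))
E
```

```text
FL [0.5214 0.2523]
FR [0.5371 0.1399]
BR [0.6265 0.152 ]
BL [0.609 0.264]
slotLmid [0.5406 0.2396]
slotRmid [0.552 0.158]
slotLin [0.5427 0.2232]
slotRin [0.5497 0.174 ]
yaw 7.961486096086063 8.834666707454588 7.66249880935388 7.689532350012273 sizes [np.float64(0.08322845594935212), np.float64(0.11343583922676173), np.float64(0.09014034888923945), np.float64(0.11341549784391283)]
front mid [0.5293 0.1961] back mid [0.6177 0.208 ] slot sep 0.08245019496171038 7.933155574634841
```

```bash
cat >> h.py <<'E'
YAW=np.radians(8.0); ex=np.array([np.cos(YAW),np.sin(YAW),0]); ey=np.array([-np.sin(YAW),np.cos(YAW),0]); S=np.array([.5486,.1987,0])
def inpump(t): d=t-S; return np.array([d@ex,d@ey,t[2]])   # TCP in pump frame; wedge back at +.0065, tip at z-.0582
E
python3 - <<'E'
from h import *
s,t,M,y=tcp(); print(inpump(t)); go(S-.0345*ex+[0,0,.148],YAW)
E
```

```text
[-0.0124 -0.027   0.2683]
shift [ 0.0283 -0.0205  0.1203] turn 0.058058321066688706
```

step_arm(
  motion=[
    [[0.0283,-0.0205,0,0,255],[0,0,0.02,0.058,255],[0,0,0.04,0,255],[0,0,0.04,0,255],[0,0,0.02,0,255],[0,0,0,0,255],[0,0.002,0,0,255],[0,0.002,0,0,255],[0,0,0,0,255]],
  ],
)

```text
time: 8.5
tool_pos: [0.5189, 0.1949, 0.1491]
tcp_rot: [0.0, 0.656, 0.755, 0.001]
contact_force: [0.8, 0.4, -0.4]
opening: 0.142
gripper_force: 58.9
```

```bash
python3 - <<'E'
from h import *
s,t,M,y=tcp(); print(inpump(t),np.degrees(y),s['contact_force'])
E
```

```text
[-0.03    0.0003  0.1491] 8.070105174098146 [ 0.8123  0.3691 -0.4361]
```

step_arm(
  motion=[
    [[0,0.001,0,0,255],[0,0.001,0,0,255],[0,0,0,0,255]],
  ],
)

```text
time: 8.88
tool_pos: [0.5203, 0.195, 0.1483]
tcp_rot: [-0.0, 0.656, 0.755, -0.0]
contact_force: [-0.3, 1.0, -0.6]
opening: 0.145
gripper_force: 58.9
```

step_arm(
  motion=[
    [[0,0.0005,0,0,255],[0,0.0005,0,0,255],[0,0,0,0,255]],
  ],
)

```text
time: 9.25
tool_pos: [0.5213, 0.1951, 0.1483]
tcp_rot: [-0.0, 0.656, 0.755, -0.0]
contact_force: [0.8, -0.2, -0.1]
opening: 0.14
gripper_force: 58.9
```

step_arm(
  motion=[
    [[0,0.0005,0,0,255],[0,0.0005,0,0,255],[0,0,0,0,255]],
  ],
)

```text
time: 9.62
tool_pos: [0.5219, 0.1952, 0.1482]
tcp_rot: [-0.0, 0.656, 0.755, -0.0]
contact_force: [-3.7, -0.1, 1.0]
opening: 0.142
gripper_force: 59.0
```

step_arm(
  motion=[
    [[0,0.0005,0,0,255],[0,0,0,0,255]],
  ],
)

```text
time: 9.88
tool_pos: [0.5221, 0.1953, 0.1482]
tcp_rot: [-0.0, 0.656, 0.755, -0.001]
contact_force: [-5.3, -0.4, 1.8]
opening: 0.141
gripper_force: 59.2
```

step_arm(
  motion=[
    [[0,0.0005,0,0,255],[0,0,0,0,255]],
  ],
)

```text
time: 10.12
tool_pos: [0.5223, 0.1953, 0.1481]
tcp_rot: [-0.001, 0.655, 0.755, -0.001]
contact_force: [-8.2, -2.3, 2.0]
opening: 0.145
gripper_force: 59.2
```

Contact registers at a back-face x of about -20.6 mm in my pump frame, so the seam is 0.6 mm nearer than the pictures suggested. I'll back off, rise and go over the left slot.

step_arm(
  motion=[
    [[0,-0.006,0,0,255],[0,-0.004,-0.02,0,255],[0,0,-0.02,0,255],[0,0.018,0,0,255],[0.02,0.01,0,0,255],[0.02,0,0,0,255],[0,0,0,0,255],[0,0,0,0,255]],
  ],
)

```text
time: 11.12
tool_pos: [0.5352, 0.2376, 0.1884]
tcp_rot: [0.0, 0.655, 0.755, 0.0]
contact_force: [0.1, 0.0, -0.6]
opening: 0.146
gripper_force: 59.1
```

```bash
sed -i 's/S=np.array(\[.5486,.1987,0\])/S=np.array([.5486,.1987,0])-.0006*ex/' h.py; python3 - <<'E'
from h import *
s,t,M,y=tcp(); print(inpump(t)*1000,np.degrees(y),s['contact_force']); go(S-.00725*ex+.04*ey+[0,0,.165],YAW)
E
```

```text
[ -7.2846  40.3676 188.3968] 8.116453133197568 [ 0.1306  0.0418 -0.5725]
shift [-0.0004  0.      0.0234] turn 0.0020324905985610875
```

step_arm(
  motion=[
    [[0,0,0.015,0.002,255],[0,0,0.01,0,255],[0,0,0.005,0,255],[0,0,0.003,0,255],[0,0,0.003,0,255],[0,0,0,0,255]],
  ],
)

```text
time: 11.88
tool_pos: [0.5355, 0.2375, 0.1523]
tcp_rot: [0.0, 0.656, 0.754, 0.0]
contact_force: [-0.2, -0.8, -0.6]
opening: 0.144
gripper_force: 59.1
```

step_arm(
  motion=[
    [[0,0,0.002,0,255],[0,0,0.002,0,255],[0,0,0.002,0,255],[0,0,0,0,255]],
  ],
)

```text
time: 12.38
tool_pos: [0.5358, 0.2377, 0.1468]
tcp_rot: [0.0, 0.656, 0.755, 0.001]
contact_force: [0.7, -0.1, 3.3]
opening: 0.145
gripper_force: 59.7
```

step_arm(
  motion=[
    [[0,0,0.002,0,255],[0,0,0.002,0,255],[0,0,0.002,0,255],[0,0,0,0,255],[0,0,0,0,255]],
  ],
)

```text
time: 13.0
tool_pos: [0.5358, 0.2379, 0.1418]
tcp_rot: [0.0, 0.656, 0.755, 0.001]
contact_force: [-0.6, -0.3, 10.6]
opening: 0.143
gripper_force: 60.9
```

```bash
python3 - <<'E'
from h import *
s,t,M,y=tcp(); print(inpump(t)*1000,np.degrees(y),s['contact_force'],M[:,2])
E
```

```text
[ -6.5762  40.59   141.8284] 7.971323734300562 [-0.6447 -0.3138 10.6054] [ 0.002   0.0012 -1.    ]
```

step_arm(
  motion=[
    [[0,0,-0.01,0,255],[0,0,-0.02,0,255],[0,0,-0.02,0,255],[-0.03,0,0,0,255],[-0.03,0,0,0,255],[-0.02,0,0,0,255],[0,0,0,0,255],[0,0,0,0,255]],
  ],
)

```text
time: 14.0
tool_pos: [0.5464, 0.1587, 0.1902]
tcp_rot: [-0.0, 0.656, 0.754, -0.0]
contact_force: [-0.5, 1.0, -1.1]
opening: 0.145
gripper_force: 59.2
```

```bash
python3 - <<'E'
from h import *
s,t,M,y=tcp(); print(inpump(t)*1000,np.degrees(y),s['contact_force']); go(S-.00725*ex-.04*ey+[0,0,.165],YAW)
E
```

```text
[ -7.0948 -39.2919 190.2037] 7.961954864689944 [-0.5151  0.9784 -1.1435]
shift [-0.0007 -0.0001  0.0252] turn -0.0006640128755272257
```

step_arm(
  motion=[
    [[-0.0007,-0.0002,0.017,0,255],[0,0,0.01,0,255],[0,0,0.005,0,255],[0,0,0.003,0,255],[0,0,0.003,0,255],[0,0,0.002,0,255],[0,0,0.002,0,255],[0,0,0,0,255]],
  ],
)

```text
time: 15.0
tool_pos: [0.5467, 0.1577, 0.1487]
tcp_rot: [0.0, 0.656, 0.754, 0.0]
contact_force: [0.5, 0.4, 2.5]
opening: 0.146
gripper_force: 59.6
```

step_arm(
  motion=[
    [[0,0,0.002,0,255],[0,0,0.002,0,255],[0,0,0.002,0,255],[0,0,0.002,0,255],[0,0,0,0,255],[0,0,0,0,255]],
  ],
)

```text
time: 15.75
tool_pos: [0.5468, 0.1577, 0.1419]
tcp_rot: [0.001, 0.656, 0.754, 0.001]
contact_force: [-1.1, -0.1, 10.7]
opening: 0.148
gripper_force: 61.0
```

```bash
python3 - <<'E'
from h import *
s,t,M,y=tcp(); print(inpump(t)*1000,np.degrees(y),s['contact_force'])
E
```

```text
[ -6.8623 -40.3313 141.9285] 7.956868172770509 [-1.1263 -0.093  10.656 ]
```

step_arm(
  motion=[
    [[0,0,0.002,0,255],[0,0,0.002,0,255],[0,0,0.002,0,255],[0,0,0.001,0,255],[0,0,0,0,255],[0,0,0,0,255]],
  ],
)

```text
time: 16.5
tool_pos: [0.5468, 0.1577, 0.135]
tcp_rot: [0.001, 0.656, 0.754, 0.001]
contact_force: [-3.1, -0.9, 12.0]
opening: 0.139
gripper_force: 61.1
```

step_arm(
  motion=[
    [[0,0,-0.017,0,255],[0,0,-0.02,0,255],[0,0,-0.02,0,255],[0.03,0,0,0,255],[0.03,0,0,0,255],[0.02,0,0,0,255],[0,0,0,0,255],[0,0,0,0,255]],
  ],
)

```text
time: 17.5
tool_pos: [0.5354, 0.2364, 0.1903]
tcp_rot: [0.0, 0.656, 0.754, -0.0]
contact_force: [-0.5, -0.0, -0.8]
opening: 0.141
gripper_force: 59.2
```

```bash
python3 - <<'E'
from h import *
s,t,M,y=tcp(); print(inpump(t)*1000,np.degrees(y),s['contact_force']); go(S-.00725*ex+.04*ey+[0,0,.165],YAW)
im=capture('wrist'); cv2.imwrite('pics/w3.png',cv2.resize(cv2.cvtColor(im,4)[100:400,220:470],None,fx=2,fy=2))
E
```

```text
[ -7.2354  39.1463 190.3101] 7.961056643978064 [-0.4525 -0.0206 -0.8063]
shift [ 0.0009 -0.      0.0253] turn -0.0006796897843591443
```

View pics/w3.png

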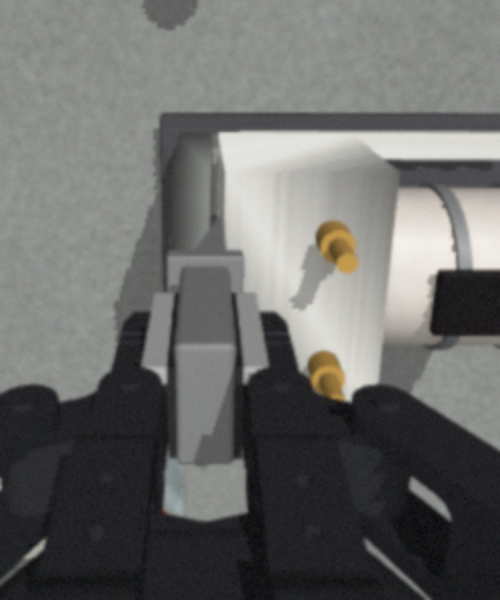

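Still square in the hand; the left gap shows at about (215,190) in the crop. On to the left end, to about 6 mm.

step_arm(
  motion=[
    [[0.0009,0,0.017,0,255],[0,0,0.015,0,255],[0,0,0.012,0,255],[0,0,0.004,0,255],[0,0,0.003,0,255],[0,0,0.002,0,255],[0,0,0.002,0,255],[0,0,0.002,0,255],[0,0,0,0,255]],
  ],
)

```text
time: 18.68
tool_pos: [0.5358, 0.238, 0.135]
tcp_rot: [0.0, 0.656, 0.754, 0.001]
contact_force: [0.0, 0.2, 9.7]
opening: 0.143
gripper_force: 60.9
```

step_arm(
  motion=[
    [[0,0,0.002,0,255],[0,0,0.002,0,255],[0,0,0.002,0,255],[0,0,0.002,0,255],[0,0,0,0,255],[0,0,0,0,255]],
  ],
)

```text
time: 19.42
tool_pos: [0.5358, 0.2382, 0.1271]
tcp_rot: [0.0, 0.656, 0.755, 0.001]
contact_force: [-0.3, 0.0, 10.9]
opening: 0.137
gripper_force: 61.0
```

```bash
python3 - <<'E'
from h import *
s,t,M,y=tcp(); print(inpump(t)*1000,np.degrees(y),s['contact_force'])
E
```

```text
[ -6.6047  40.9163 127.1331] 7.9733673046835065 [-0.3155  0.028  10.9043]
```

step_arm(
  motion=[
    [[0,0,-0.014,0,255],[0,0,-0.025,0,255],[0,0,-0.025,0,255],[-0.03,0,0,0,255],[-0.03,0,0,0,255],[-0.02,0,0,0,255],[0,0,0,0,255],[0,0,0,0,255]],
  ],
)

```text
time: 20.42
tool_pos: [0.5462, 0.1589, 0.1893]
tcp_rot: [-0.0, 0.656, 0.754, -0.0]
contact_force: [0.9, 0.5, -0.2]
opening: 0.144
gripper_force: 59.3
```

```bash
python3 - <<'E'
from h import *
s,t,M,y=tcp(); print(inpump(t)*1000,np.degrees(y),s['contact_force']); go(S-.00725*ex-.04*ey+[0,0,.120],YAW)
E
```

```text
[ -7.2913 -39.111  189.2906] 7.959438232349433 [ 0.9018  0.5216 -0.245 ]
shift [-0.0009  0.0001  0.0693] turn -0.0007079363959313356
```

step_arm(
  motion=[
    [[-0.0009,0,0.017,0,255],[0,0,0.015,0,255],[0,0,0.012,0,255],[0,0,0.005,0,255],[0,0,0.003,0,255],[0,0,0.002,0,255],[0,0,0.002,0,255],[0,0,0.002,0,255],[0,0,0.002,0,255],[0,0,0,0,255]],
  ],
)

```text
time: 21.68
tool_pos: [0.5468, 0.1578, 0.1313]
tcp_rot: [0.001, 0.656, 0.754, 0.001]
contact_force: [-1.3, -0.4, 10.9]
opening: 0.141
gripper_force: 61.0
```

step_arm(
  motion=[
    [[0,0,0.002,0,255],[0,0,0.002,0,255],[0,0,0.002,0,255],[0,0,0.002,0,255],[0,0,0.002,0,255],[0,0,0.001,0,255],[0,0,0,0,255],[0,0,0,0,255]],
  ],
)

```text
time: 22.68
tool_pos: [0.5468, 0.1577, 0.1205]
tcp_rot: [0.001, 0.656, 0.754, 0.001]
contact_force: [-2.7, -1.5, 11.5]
opening: 0.144
gripper_force: 61.2
```

```bash
python3 - <<'E'
from h import *
s,t,M,y=tcp(); print(inpump(t)*1000,np.degrees(y),s['contact_force'])
E
```

```text
[ -6.8778 -40.3192 120.4736] 7.9549934944399014 [-2.6653 -1.5085 11.5289]
```

step_arm(
  motion=[
    [[0,0,-0.015,0,255],[0,0,-0.03,0,255],[0,0,-0.025,0,255],[0.03,0,0,0,255],[0.03,0,0,0,255],[0.0205,0,0,0,255],[0,0,0,0,255],[0,0,0,0,255]],
  ],
)

```text
time: 23.68
tool_pos: [0.5353, 0.2369, 0.1883]
tcp_rot: [0.0, 0.656, 0.754, -0.0]
contact_force: [0.7, -1.2, -0.5]
opening: 0.144
gripper_force: 59.3
```

```bash
python3 - <<'E'
from h import *
s,t,M,y=tcp(); print(inpump(t)*1000,np.degrees(y),s['contact_force']); go(S-.00725*ex+.04*ey+[0,0,.120],YAW)
E
```

```text
[ -7.2461  39.6644 188.3302] 7.963105568461294 [ 0.7171 -1.1924 -0.5384]
shift [0.0004 0.     0.0683] turn -0.0006439293060020723
```

step_arm(
  motion=[
    [[0,0,0.017,0,255],[0,0,0.018,0,255],[0,0,0.015,0,255],[0,0,0.005,0,255],[0,0,0.003,0,255],[0,0,0.002,0,255],[0,0,0.002,0,255],[0,0,0.002,0,255],[0,0,0,0,255]],
  ],
)

```text
time: 24.8
tool_pos: [0.5358, 0.2377, 0.1259]
tcp_rot: [0.0, 0.656, 0.755, 0.001]
contact_force: [2.3, -0.1, 7.7]
opening: 0.143
gripper_force: 60.7
```

step_arm(
  motion=[
    [[0,0,0.002,0,255],[0,0,0.002,0,255],[0,0,0.001,0,255],[0,0,0,0,255],[0,0,0,0,255],[0,0,0,0,255]],
  ],
)

```text
time: 25.55
tool_pos: [0.5358, 0.2378, 0.1213]
tcp_rot: [0.0, 0.656, 0.755, 0.001]
contact_force: [0.6, -0.4, 10.2]
opening: 0.147
gripper_force: 61.1
```

```bash
python3 - <<'E'
from h import *
s,t,M,y=tcp(); print(inpump(t)*1000,np.degrees(y),s['contact_force'])
E
```

```text
[ -6.6209  40.5315 121.278 ] 7.973907764138158 [ 0.6421 -0.3575 10.2023]
```

step_arm(
  motion=[
    [[0,0,-0.015,0,255],[0,0,-0.03,0,255],[0,0,-0.05,0,255],[0,0,-0.052,0,255],[-0.04,0,0,0,255],[-0.03,0,0,0,255],[0,0,0,0,255],[0,0,0,0,255]],
  ],
)

```text
time: 26.55
tool_pos: [0.5447, 0.1683, 0.2665]
tcp_rot: [-0.0, 0.656, 0.754, -0.0]
contact_force: [-0.2, 0.1, -0.1]
opening: 0.141
gripper_force: 59.4
```

```bash
python3 - <<'E'
from h import *
s,t,M,y=tcp(); print(inpump(t)*1000,np.degrees(y))
im=capture('wrist'); cv2.imwrite('pics/w4.png',cv2.resize(cv2.cvtColor(im,4)[85:265,290:420],None,fx=3.3,fy=3.3,interpolation=2))
for e in (0,6,7.5):
  for yy in (.057,.025,-.025,-.057):
    for xx in (0,-.020-e/1000): r=w2pix('wrist',S+xx*ex+yy*ey+[0,0,.1],s); print(e,yy,xx,np.round([(r[1]-290)*3.3,(r[0]-85)*3.3]),end=' ')
  print()
# stand: TCP so wedge hangs; TCP taken at grasp
go([.558,-.2378,.268],np.radians(-9.23))
E
```

```text
[ -7.538  -29.5769 266.4625] 7.954374583540886
0 0.057 0 [131.  38.] 0 0.057 -0.02 [62. 38.] 0 0.025 0 [130. 151.] 0 0.025 -0.02 [ 64. 151.] 0 -0.025 0 [129. 314.] 0 -0.025 -0.02 [ 66. 314.] 0 -0.057 0 [129. 410.] 0 -0.057 -0.02 [ 67. 410.] 
6 0.057 0 [131.  38.] 6 0.057 -0.026000000000000002 [42. 38.] 6 0.025 0 [130. 151.] 6 0.025 -0.026000000000000002 [ 44. 151.] 6 -0.025 0 [129. 314.] 6 -0.025 -0.026000000000000002 [ 47. 314.] 6 -0.057 0 [129. 410.] 6 -0.057 -0.026000000000000002 [ 49. 410.] 
7.5 0.057 0 [131.  38.] 7.5 0.057 -0.0275 [37. 38.] 7.5 0.025 0 [130. 151.] 7.5 0.025 -0.0275 [ 39. 151.] 7.5 -0.025 0 [129. 314.] 7.5 -0.025 -0.0275 [ 42. 314.] 7.5 -0.057 0 [129. 410.] 7.5 -0.057 -0.0275 [ 44. 410.] 
shift [-0.4043 -0.0433 -0.0017] turn 0.30055404781840944
```

View pics/w4.png

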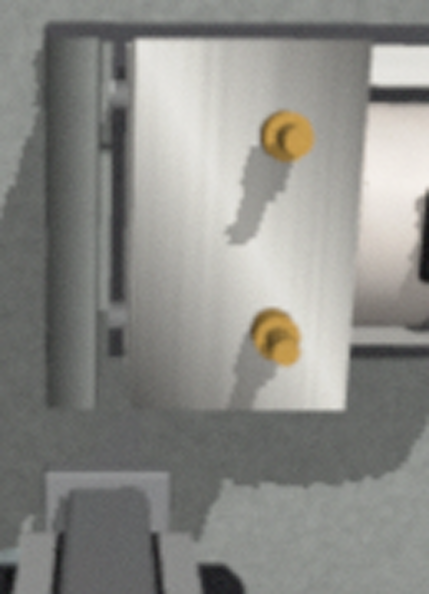

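The picture puts the gap at 6.0–6.4 mm (head face at col about 131, cover's back about 111), against 7.4 mm from the wedge geometry. That leaves too little margin, so I'll press each side about 4 mm deeper.

step_arm(
  motion=[
    [[-0.0105,0.0002,0.03,0,255],[0,0,0.04,0,255],[0,0,0,0,255],[0,0,0.03,0,255],[0,0,0.02,0,255],[0,0,0.01,0,255],[0,0,0.006,0,255],[0,0,0.004,0,255],[0,0,0.003,0,255],[0,0,0,0,255]],
  ],
)

```text
time: 27.85
tool_pos: [0.5468, 0.1576, 0.1234]
tcp_rot: [0.0, 0.656, 0.755, 0.0]
contact_force: [-1.3, 0.6, -0.7]
opening: 0.145
gripper_force: 59.5
```

step_arm(
  motion=[
    [[0,0,0.002,0,255],[0,0,0.002,0,255],[0,0,0.002,0,255],[0,0,0,0,255],[0,0,0,0,255]],
  ],
)

```text
time: 28.48
tool_pos: [0.5469, 0.1577, 0.1191]
tcp_rot: [0.001, 0.656, 0.754, 0.001]
contact_force: [-5.3, -0.7, 12.4]
opening: 0.145
gripper_force: 61.3
```

step_arm(
  motion=[
    [[0,0,0.0015,0,255],[0,0,0.0012,0,255],[0,0,0,0,255],[0,0,0,0,255]],
  ],
)

```text
time: 28.98
tool_pos: [0.5469, 0.1577, 0.1167]
tcp_rot: [0.001, 0.656, 0.754, 0.001]
contact_force: [-5.8, -1.0, 13.5]
opening: 0.145
gripper_force: 61.6
```

step_arm(
  motion=[
    [[0,0,-0.015,0,255],[0,0,-0.03,0,255],[0,0,-0.027,0,255],[0.03,0,0,0,255],[0.03,0,0,0,255],[0.0205,0,0,0,255],[0,0,0,0,255],[0,0,0,0,255]],
  ],
)

```text
time: 29.98
tool_pos: [0.5356, 0.2369, 0.1866]
tcp_rot: [0.0, 0.656, 0.754, -0.0]
contact_force: [-0.1, 0.4, -0.5]
opening: 0.143
gripper_force: 59.4
```

```bash
python3 - <<'E'
from h import *
s,t,M,y=tcp(); print(inpump(t)*1000,np.degrees(y),s['contact_force']); go(S-.00725*ex+.04*ey+[0,0,.1166],YAW)
E
```

```text
[ -6.9425  39.6701 186.612 ] 7.96173252425797 [-0.0567  0.4265 -0.4887]
shift [ 0.0004 -0.0003  0.07  ] turn -0.0006678934481254839
```

Down on the left: 70 mm to go, plus about 1.5 mm of lag.

step_arm(
  motion=[
    [[0,-0.0003,0.02,0,255],[0,0,0.02,0,255],[0,0,0.012,0,255],[0,0,0.006,0,255],[0,0,0.004,0,255],[0,0,0.002,0,255],[0,0,0.002,0,255],[0,0,0.002,0,255],[0,0,0.0015,0,255],[0,0,0,0,255]],
  ],
)

```text
time: 31.22
tool_pos: [0.5358, 0.2378, 0.1191]
tcp_rot: [0.001, 0.656, 0.755, 0.001]
contact_force: [-0.4, -0.3, 9.8]
opening: 0.141
gripper_force: 61.2
```

step_arm(
  motion=[
    [[0,0,0.0015,0,255],[0,0,0,0,255],[0,0,0,0,255]],
  ],
)

```text
time: 31.6
tool_pos: [0.5358, 0.2378, 0.1178]
tcp_rot: [0.001, 0.656, 0.755, 0.001]
contact_force: [-1.2, 0.1, 11.1]
opening: 0.143
gripper_force: 61.3
```

step_arm(
  motion=[
    [[0,0,0.0015,0,255],[0,0,0,0,255],[0,0,0,0,255]],
  ],
)

```text
time: 31.98
tool_pos: [0.5358, 0.2379, 0.1163]
tcp_rot: [0.001, 0.656, 0.755, 0.002]
contact_force: [-0.7, 0.6, 12.0]
opening: 0.144
gripper_force: 61.4
```

step_arm(
  motion=[
    [[0,0,-0.015,0,255],[0,0,-0.03,0,255],[0,0,-0.055,0,255],[0,0,-0.052,0,255],[-0.04,0,0,0,255],[-0.03,0,0,0,255],[0,0,0,0,255],[0,0,0,0,255]],
  ],
)

```text
time: 32.98
tool_pos: [0.5447, 0.1683, 0.2663]
tcp_rot: [-0.0, 0.656, 0.754, 0.0]
contact_force: [-0.5, 0.5, -1.8]
opening: 0.139
gripper_force: 59.6
```

```bash
python3 - <<'E'
from h import *
s,t,M,y=tcp(); print(inpump(t)*1000,np.degrees(y))
im=capture('wrist'); cv2.imwrite('pics/w5.png',cv2.resize(cv2.cvtColor(im,4)[85:265,290:420],None,fx=3.3,fy=3.3,interpolation=2))
for e in (0,7,8.5):
  for yy in (.057,.0,-.057):
    for xx in (0,-.020-e/1000): r=w2pix('wrist',S+xx*ex+yy*ey+[0,0,.1],s); print(e,yy,xx,np.round([(r[1]-290)*3.3,(r[0]-85)*3.3]),end=' ')
  print()
go([.558,-.2378,.268],np.radians(-9.23))
E
```

```text
[ -7.4972 -29.6026 266.342 ] 7.951762094355684
0 0.057 0 [131.  38.] 0 0.057 -0.02 [62. 38.] 0 0.0 0 [129. 234.] 0 0.0 -0.02 [ 64. 234.] 0 -0.057 0 [128. 410.] 0 -0.057 -0.02 [ 67. 410.] 
7 0.057 0 [131.  38.] 7 0.057 -0.027 [38. 38.] 7 0.0 0 [129. 234.] 7 0.0 -0.027 [ 42. 234.] 7 -0.057 0 [128. 410.] 7 -0.057 -0.027 [ 45. 410.] 
8.5 0.057 0 [131.  38.] 8.5 0.057 -0.0285 [33. 38.] 8.5 0.0 0 [129. 234.] 8.5 0.0 -0.0285 [ 37. 234.] 8.5 -0.057 0 [128. 410.] 8.5 -0.057 -0.0285 [ 41. 410.] 
shift [-0.4042 -0.0433 -0.0018] turn 0.30051526008918217
```

View pics/w5.png

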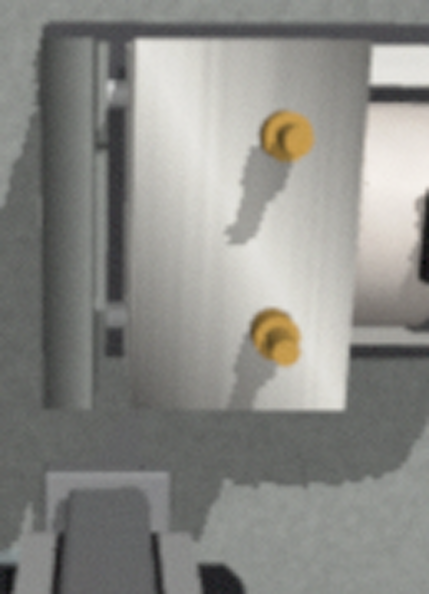

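The cover now stands about 7.5–8.5 mm off at both ends (front edge moved from col 47 to 42 across its whole length). Next, return the wedge to the stand.

step_arm(
  motion=[
    [[-0.03,-0.003,0,0,255],[-0.05,-0.0054,0,0,255],[-0.05,-0.0054,0,0,255],[-0.05,-0.0054,0,0,255],[-0.05,-0.0054,0,0,255],[-0.05,-0.0054,0,0,255],[-0.05,-0.0054,0,0,255],[-0.05,-0.0054,0,0,255],[-0.0242,-0.0025,0,0,255],[0,0,0,0.15,255]],
  ],
)

```text
time: 34.28
tool_pos: [0.5582, -0.2391, 0.2655]
tcp_rot: [-0.001, 0.712, 0.702, -0.0]
contact_force: [1.0, 0.8, -0.3]
opening: 0.139
gripper_force: 59.5
```

step_arm(
  motion=[
    [[0,0,0.04,0.15,255],[0,0,0.05,0,255],[0,0,0.02,0,255],[0,0,0,0,255],[0,0,0,0,255]],
  ],
)

```text
time: 34.9
tool_pos: [0.5587, -0.2379, 0.1576]
tcp_rot: [0.001, 0.761, 0.648, 0.0]
contact_force: [0.3, -0.2, -1.4]
opening: 0.145
gripper_force: 59.5
```

```bash
python3 - <<'E'
from h import *
s,t,M,y=tcp(); print(t,np.degrees(y),s['contact_force']); go([.558,-.2378,.0742],np.radians(-9.23))
E
```

```text
[ 0.5587 -0.2379  0.1576] -9.175754974477277 [ 0.2584 -0.1957 -1.37  ]
shift [-0.     -0.0008  0.0834] turn 0.0009467542981998756
```

step_arm(
  motion=[
    [[0,-0.0008,0.03,0.001,255],[0,0,0.01,0,255],[0,0,0.01,0,255],[0,0,0.01,0,255],[0,0,0.008,0,255],[0,0,0.006,0,255],[0,0,0,0,255]],
  ],
)

```text
time: 35.78
tool_pos: [0.557, -0.2381, 0.0816]
tcp_rot: [-0.0, 0.762, 0.648, -0.0]
contact_force: [0.1, -0.5, -0.3]
opening: 0.144
gripper_force: 59.5
```

step_arm(
  motion=[
    [[0,0,0.004,0,255],[0,0,0.002,0,255],[0,0,0.002,0,255],[0,0,0,0,255]],
  ],
)

```text
time: 36.28
tool_pos: [0.5573, -0.2382, 0.0742]
tcp_rot: [0.0, 0.762, 0.648, 0.0]
contact_force: [0.3, -0.2, 1.8]
opening: 0.146
gripper_force: 59.7
```

step_arm(
  motion=[
    [[0,0,0.0003,0,190],[0,0,0,0,150],[0,0,0,0,80],[0,0,0,0,80],[0,0,-0.02,0,80],[0,0,-0.04,0,80],[0,0,-0.05,0,80],[0,0,-0.06,0,80],[0,0,0,0,80],[0,0,0,0,80]],
  ],
)

```text
time: 37.52
tool_pos: [0.5573, -0.2382, 0.2434]
tcp_rot: [-0.0, 0.762, 0.648, -0.0]
contact_force: [0.7, -0.7, -0.1]
opening: 0.684
gripper_force: 0.0
```

```bash
python3 - <<'E'
from h import *
s,t,M,y=tcp(); print(t,s['contact_force'],s['opening'])
im=capture('wrist'); cv2.imwrite('pics/w6.png',cv2.resize(cv2.cvtColor(im,4)[70:270,240:420],None,fx=2.8,fy=2.8,interpolation=2))
for l,z in [('wedge',.06),('stand',0)]:
    for q in landmark_of('wrist',l)[:1]: print(l,q['p'],pix2w('wrist',q['point'],z,s))
r=w2pix('wrist',[.5577,-.2377,.108],s); print('expect handle top',(r[1]-240)*2.8,(r[0]-70)*2.8)
E
```

```text
[ 0.5573 -0.2382  0.2434] [ 0.7392 -0.7358 -0.1401] 0.6836848269432502
wedge 0.91 [ 0.5561 -0.2387  0.06  ]
stand 0.73 [ 0.5559 -0.2408  0.    ]
expect handle top 230.28836805940392 341.0674489078971
```

View pics/w6.png

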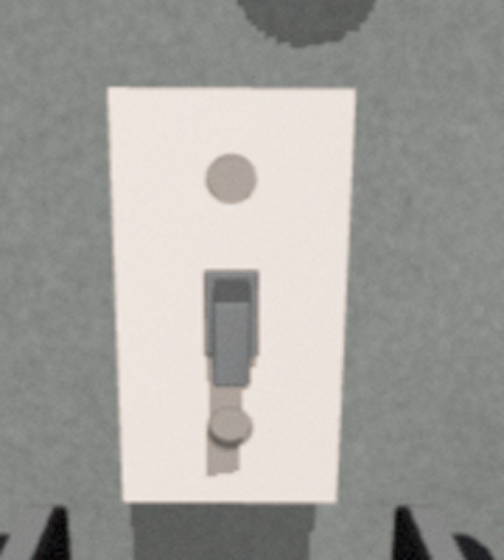

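The wedge hangs upright in the middle slot: its handle top is at crop (232,343), against an expected (230,341). The gripper is clear, so I'll hand in.

```bash
python3 -c "
from workcell import *
print(hand_in())"
```

```text
the job is handed in; nothing more can be done
None
```

I handed the job in at about 37.5 s. Both ends of the cover stand about 7–8.5 mm off the head, estimated from pictures and wedge depth. The wedge hangs upright in the middle slot of its stand, and the highest wrist force I read was about 14 N; the hand-in returned no verdict.

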